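# Pump up the hand pump until its indicator pin is out, then shut it off

## Robot

A 7-joint arm with a two-finger parallel gripper is mounted at the origin on a cart in front of the work surface, level with it; the furniture and walls round the work are solid. World frame = base frame: x ahead of the robot, y to its left, z up, the work surface at z = 0. Lengths are in m, angles in rad, forces in N, time in s.
With the tool pointing down it reaches from about 0.425 to 0.95 m from the base axis. Payload 16.7 kg.
Tool frame: the origin (TCP) lies at the very end of the fingers, on their centre line; the grasp point (between the pads) lies 19 mm behind it; y points along the fingers, z is the direction in which the jaws open and shut, and the axes are right-handed (so a half turn about y gives the same grasp; the last joint's range is limited). The gripper opens to 94 mm and grips with 3 to 60 N. Pads are 16 mm wide; open, the fingers measure 119 mm over their backs; the gripper's body (75 mm by 177 mm) begins 78 mm behind the grasp point.
Start: joints at [1.012, 0.426, 0.074, 1.606, -0.034, 1.111, -0.067], TCP at [0.268, -0.619, 0.205] pointing down, gripper open.
Joint ranges: [-2.85, 2.85], [-0.5, 2.14], [-1.23, 1.37], [0.21, 2.46], [-1.02, 4.16], [0.16, 2.05], [-2.73, 2.73]. Speed limits (rad/s): [1.89, 1.89, 2.39, 2.39, 3.01, 3.01, 3.01].

## Interface

Orientations are given as a unit quaternion [w, x, y, z].
In Python, from bench import r, optics gives the robot as it stands.
- The arm moves only by the tool play_rows, never from a script. Its argument "deltas" is a list of rows, each a list of 2 entries, a list of its own where there are three numbers: the shift along the tool's x, y, z in m, then the turn about the tool's y in degrees. In form: [[[dx, dy, dz], twist], ...]. A call has 1 to 5 rows; each row is the pose to reach, as a shift and turn from the pose commanded when the call began, along the tool's axes at that moment; what a row does not reach only later rows make up. A row lasts 1/12 s, in which the tool goes at most 41.7 mm and 7.16 degrees, less where a joint would pass 70% of its speed; a pose out of reach is approached as far as the arm can. A call with a gripper value outside its range is refused whole. "hand" is the opening, from -1 (shut) to 1 (fully open), so that 0 is half open, set as the call begins (left out, the last holds). The fingers move at their own pace and stop on an object; "grip_force" is the grip in N (left out, the last holds). Time passes only in rows, so rows that repeat a pose let the fingers close. It gives the time, the measured TCP pose, the force and the opening at its end, in the units of the state.
- r.observe(): the state, without advancing time (a new reading comes with each control period).
- optics.grab_frame(name): name is "scene" or "top" or "wrist"; returns the picture (480x640x3 uint8, red, green, blue); there is no depth.
- optics.camera_info(name): a dict with "fov_y" (degrees; the focal length in pixels is half the picture's height over the tangent of half this angle, whatever the lens; pixels are square), "cx", "cy" (the principal point, pixels), "rvec" (rotation vector, rad) and "tvec" (3), from world to camera coordinates, as OpenCV has them; the wrist camera has in their place "hand_eye" (4x4, takes a point from camera to tool coordinates, whose origin is the TCP and whose axes are the tool frame's). Camera axes: x right, y down, z forward; pixel columns grow to the right and rows downward; lengths in m; the calibration is good to about 2 mm. A picture is of the moment at which its call begins: read the wrist's pose just before it. camera_info takes no time and is no camera call.
- r.sign_off(): hands the job in, once; it reports no verdict.
The state is a dict: "time": time; "joint_positions": joint angles; "joint_velocities": joint speeds; "joint_efforts": joint torques, N m; "tool_pos": TCP position; "orientation": TCP orientation; "contact_force": force on the tool from outside, world axes, zero at the start; "wrist_torque": the same for the moment, N m; "finger_gap": finger opening in m.
Only numpy, scipy, OpenCV 4.12 (cv2) and the standard library are available. Lean on these libraries where they do the work, as an engineer would, in place of code of your own. Each camera call takes 0.05 s, during which the arm holds its last target. There are 200 camera calls.

## Task

Bring the little hand pump on the worktop up to pressure: press its round plunger knob right down and let it come right up again, as many times as it takes, until the steel indicator pin stands fully out, level with the top of the thin post behind it. Then push the shut-off lever over to its far side, away from the pump's front, as far as it goes. Only press and push with the fingertips: do not pull the plunger up, do not touch the indicator pin, do not move the lever before the pin is out, and leave the oiler, the specimen and the test plate where they stand.

Things in the scene. Friction and masses are not known exactly. Their poses are not given: they have to be found in the camera images.
- pump: Hand pump, fixed: steel base plate 110 (its x) x 240 (its y) x 10 mm with an aluminium block 70 x 140 mm, top 62 mm above the worktop. Origin: centre of the plate's underside; z up, front faces its -x (toward the robot, turned up to 0.6 rad). At its x = 0: plunger y +68 mm, indicator pin y +4 mm, shut-off lever y -75 mm. A fixed 8 mm post stands 26 mm behind the pin, its top at 108 mm.
- plunger_top (a point): Middle of the top face of the plunger knob, a black round knob 46 mm across and 14 mm thick on a sprung stem; it moves with the knob. At rest it is about 104 mm above the worktop. To be pressed straight down. Mind the tall hardness tester that overhangs the worktop on the right (x over about 0.5, y under about -0.2 in the world) when swinging in.
- plunger (a joint): Plunger travel in m: 0 up (at rest), 0.020 right down (hard stop), negative if pulled up. Sprung (350 N/m); right down takes 8 to 12 N. Each full stroke ratchets the pin about 6 mm higher (the first may give more or less): the pin rises as the plunger goes down and stays up when it returns. To catch the next tooth it must come back up to less than 0.005.
- pin_rise (a joint): How far the indicator pin has risen, in m: it starts somewhere between 0 and 0.012 and is fully out at 0.029 to 0.030 (above 0.027 counts as out; the step before is about 0.0235); when it is fully out further strokes do not move it. It cannot fall back by itself. Its last step needs a full stroke of the plunger.
- pin: The indicator pin, a plain steel pin 12 mm across that rises out of a short steel sleeve (top of the sleeve 74 mm above the worktop). Origin: middle of the pin's top face, 78 mm above the worktop when pin_rise is 0 and 108 mm when it is fully out. Not to be touched.
- shutoff (a joint): Angle of the shut-off lever in rad: 0 leaning 0.5 rad to the pump's front (its -x), where it starts (0 to 0.1), 1.0 leaning 0.5 rad to the back (+x) against its stop. It stays where it is left; pushing it takes about 1 N at the ball.
- shutoff_tip (a point): Centre of the black ball, 26 mm across, at the end of the lever: a 10 mm rod turning about an axis along the pump's y, 32 mm above the worktop at pump x = 0, y = -75 mm; the ball's centre is 80 mm from this axis. The block under it is 70 (x) x 50 (y) mm, top 35 mm above the worktop, with a cross barrel of radius 13 mm round the axis.
- oiler: Yellow oiler bottle with a long spout, 36 mm across, 98 mm tall, loose, behind the pump. Origin: centre of its underside. To be left alone.
- specimen: Round embedded specimen, 30 mm across, 21 mm tall, loose, behind the pump. Origin: centre of its underside. To be left alone.
- test_plate: Square steel test plate 60 x 60 x 16 mm, loose, beside the plunger end of the pump. Origin: centre of its underside. To be left alone.

How it is judged:
By the outcome, as a careful person would: the job done as asked, in the order asked, and still so for the second after the job is handed in, with the robot touching nothing.
It also fails if it takes over 45 s, if anything falls off the work surface, if the arm or the gripper's body presses on something with over 40 N, if the wrist force passes 120 N, or if a joint passes its speed limit or range.

## Working session

There is one attempt and no reset: what is moved stays moved. The work goes in short steps, Python scripts to look and compute and a tool call to move; the robot and the scene stay as the last step left them, time stands still between calls to the robot, and variables do not carry over. Pictures are saved under pics/ and viewed, about 8 in all and at most 12, crops included, and the job is handed in when it is done.

Besides the shell and the picture viewer there is one more tool, called as name(argument=value, ...) on one line, values as JSON. play_rows: Moves the arm, as the interface text tells. Its arguments: {"type":"object","properties":{"deltas":{"type":"array"},"hand":{"type":"number"},"grip_force":{"type":"number"}},"required":["deltas"]}

```bash
mkdir -p pics
python3 - <<'E'
from bench import r, optics
import cv2
s=r.observe(); print({k:s[k] for k in('time','tool_pos','orientation','contact_force','finger_gap')})
for n in('scene','top'):
    cv2.imwrite(f'pics/{n}0.png',optics.grab_frame(n)[:,:,::-1]); print(n,optics.camera_info(n))
print(optics.camera_info('wrist'))
E
```

```text
{'time': 0.0, 'tool_pos': array([ 0.26810147, -0.61900094,  0.20477816]), 'orientation': array([ 0.14338312, -0.14362847,  0.692825  , -0.69195784]), 'contact_force': array([ 0.21114093, -0.198284  , -0.16181906]), 'finger_gap': 0.09364106806795913}
scene {'fov_y': 43.6347509650645, 'cx': 333.0749208436483, 'cy': 238.25221061008702, 'rvec': array([ 0.86973419, -2.38902717,  1.25807303]), 'tvec': array([0.54236481, 0.21159491, 0.71547247])}
top {'fov_y': 43.6386498625346, 'cx': 316.2272797844902, 'cy': 238.5259645305765, 'rvec': array([ 2.14468959, -2.15410215,  0.13994549]), 'tvec': array([0.16649784, 0.57824654, 0.88481409])}
{'fov_y': 69.36428319634182, 'cx': 318.79823693339847, 'cy': 243.36864401746283, 'hand_eye': array([[-2.00034098e-04,  9.62948994e-01,  2.69683509e-01,
        -7.92801288e-02],
       [ 2.40664834e-04, -2.69683460e-01,  9.62948998e-01,
        -1.78830065e-01],
       [ 9.99999951e-01,  2.57525971e-04, -1.77802072e-04,
         1.49439558e-03],
       [ 0.00000000e+00,  0.00000000e+00,  0.00000000e+00,
         1.00000000e+00]])}
```

View pics/scene0.png

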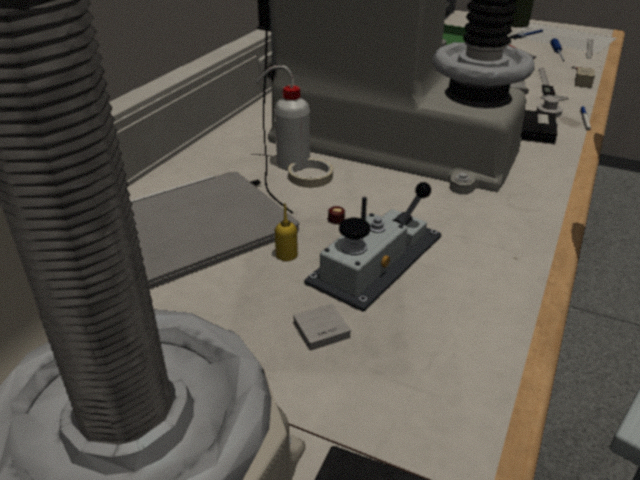

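View pics/top0.png

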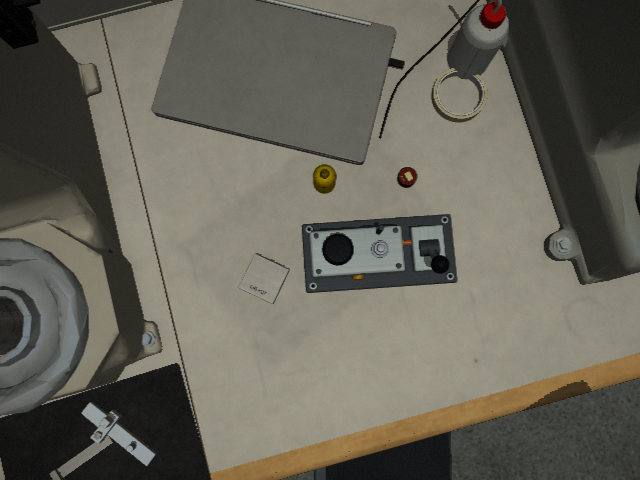

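The scene and top views show the pump. In the top view the plate corners are about (303,224), (450,214), (456,282), (308,292), the knob is at (338,249), the pin at (380,248) and the ball at (440,264), leaning to the front.

```bash
cat > h.py <<'E'
import numpy as np, cv2
from scipy.spatial.transform import Rotation as R
from bench import r, optics
def cam(n):
    c=optics.camera_info(n); f=240/np.tan(np.radians(c['fov_y']/2))
    return np.array([[f,0,c['cx']],[0,f,c['cy']],[0,0,1]]),R.from_rotvec(c['rvec']).as_matrix(),np.array(c['tvec'])
def unproj(n,uv,z):
    K,Rm,t=cam(n); o=-Rm.T@t; d=Rm.T@np.linalg.solve(K,[*uv,1]); return o+d*(z-o[2])/d[2]
def proj(n,P):
    K,Rm,t=cam(n); return cv2.projectPoints(np.array(P,float).reshape(-1,3),cv2.Rodrigues(Rm)[0],t,K,None)[0][:,0]
def tool(): 
    s=r.observe(); q=s['orientation']; return np.array(s['tool_pos']),R.from_quat([q[1],q[2],q[3],q[0]]).as_matrix()
E
python3 - <<'E'
from h import *
from scipy.optimize import least_squares
c=[unproj('top',p,.010) for p in[(303,224),(450,214),(456,282),(308,292)]]
for p in c: print(p.round(4))
print('knob',unproj('top',(338,249),.104),'ball',unproj('top',(440,264),.032+.08*np.cos(.5)))
# pump corners local: image TL=+x,+y ; TR=+x,-y ; BR=-x,-y ; BL=-x,+y
L=np.array([[.055,.12,.01],[.055,-.12,.01],[-.055,-.12,.01],[-.055,.12,.01],[0,.068,.104],[0,.004,.08],[-.08*np.sin(.48),-.075,.032+.08*np.cos(.48)]])
def W(p): return L@R.from_euler('z',p[2]).as_matrix().T+[p[0],p[1],0]
ut=np.array([(303,224),(450,214),(456,282),(308,292),(338,249),(380,248),(440,264)])
us=np.array([(354,229),(423,190)]) # knob top, ball in scene
f=lambda p: np.r_[(proj('top',W(p))-ut).ravel(),(proj('scene',W(p)[[4,6]])-us).ravel()]
s=least_squares(f,[np.mean(c,0)[0],np.mean(c,0)[1],0]); print(s.x,s.fun.round(1)); print(W(s.x).round(4))
p,T=tool(); print(T.round(3))
E
```

```text
[0.6065 0.1851 0.01  ]
[ 0.6215 -0.0499  0.01  ]
[ 0.5129 -0.0556  0.01  ]
[0.4982 0.1774 0.01  ]
knob [0.55495853 0.1326092  0.104     ] ball [ 0.53295428 -0.0127297   0.1022066 ]
[0.5604213  0.06561081 0.07487208] [-2.7  0.1 -0.  -1.7  1.6 -1.1 -2.4  1.  -0.6 -0.3  0.3 -0.8 -0.4  2.6
  0.6 -6.4  1.9  0.5]
[[ 0.6063  0.1894  0.01  ]
 [ 0.6242 -0.0499  0.01  ]
 [ 0.5146 -0.0582  0.01  ]
 [ 0.4966  0.1812  0.01  ]
 [ 0.5553  0.1334  0.104 ]
 [ 0.5601  0.0696  0.08  ]
 [ 0.5292 -0.0119  0.103 ]]
[[-0.918 -0.001  0.397]
 [-0.397  0.001 -0.918]
 [ 0.    -1.    -0.001]]
```

play_rows(deltas=[[[-0.027,0,-0.029],4],[[-0.054,0,-0.057],8],[[-0.08,0,-0.086],12],[[-0.107,0,-0.115],16],[[-0.134,0,-0.144],19]], hand=-1)

```text
time: 0.52
tool_pos: [0.334, -0.4321, 0.2051]
orientation: [0.026, -0.026, 0.707, -0.706]
contact_force: [0.3, -0.6, -0.0]
finger_gap: 0.0639
```

play_rows(deltas=[[[-0.016,0,-0.035],0],[[-0.032,0,-0.071],0],[[-0.048,0,-0.106],0],[[-0.064,0,-0.142],0],[[-0.079,0,-0.177],0]])

```text
time: 0.93
tool_pos: [0.3993, -0.2494, 0.2055]
orientation: [-0.027, 0.027, -0.707, 0.707]
contact_force: [2.1, -0.2, 0.2]
finger_gap: 0.0308
```

play_rows(deltas=[[[-0.012,0,-0.038],0],[[-0.024,0,-0.076],0],[[-0.036,0,-0.114],0],[[-0.048,0,-0.152],0],[[-0.06,0,-0.19],0]])

```text
time: 1.35
tool_pos: [0.4441, -0.0554, 0.2056]
orientation: [-0.027, 0.027, -0.707, 0.707]
contact_force: [1.3, -0.6, -0.1]
finger_gap: 0.0007
```

play_rows(deltas=[[[-0.02,0,-0.035],0],[[-0.04,0,-0.07],0],[[-0.06,0,-0.105],0],[[-0.08,0,-0.14],0],[[-0.09,0,-0.175],0]])

```text
time: 1.77
tool_pos: [0.5218, 0.126, 0.2053]
orientation: [0.027, -0.027, 0.707, -0.706]
contact_force: [-0.5, -0.0, 0.9]
finger_gap: 0.0006
```

Run:
```python
from h import *
p,T=tool(); im=optics.grab_frame('wrist'); cv2.imwrite('pics/w1.png',im[:,:,::-1])
c=optics.camera_info('wrist');H=np.array(c['hand_eye']); f=240/np.tan(np.radians(c['fov_y']/2))
for n,P in dict(knob=[.5553,.1334,.104],pin=[.5601,.0696,.08],ball=[.5292,-.0119,.103]).items():
    q=H[:3,:3].T@(T.T@(np.array(P)-p)-H[:3,3]); print(n,q[:2]/q[2]*f+[c['cx'],c['cy']],q[2])
print(p,T.T@(np.array([.5553,.1334,.104])-p))
np.savez('w1.npz',p=p,T=T)
```

```text
knob [311.58968909 204.68047472] 0.2821239910460363
pin [384.87129253 200.3977755 ] 0.3052013532530185
ball [480.99365932 248.22851993] 0.2929662869004412
[0.52182406 0.12604212 0.2053052 ] [-0.03391701  0.1013153  -0.00472932]
```

View pics/w1.png

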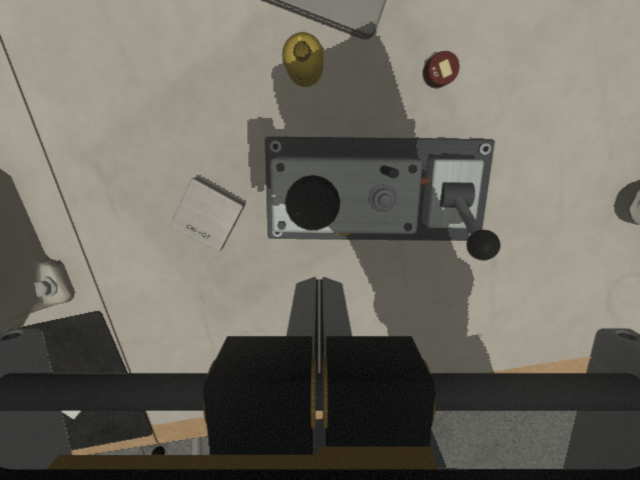

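play_rows(deltas=[[[-0.034,0.02,-0.004],0],[[-0.034,0.05,-0.004],0],[[-0.034,0.08,-0.004],0],[[-0.034,0.09,-0.004],0],[[-0.034,0.09,-0.004],0]])

```text
time: 2.23
tool_pos: [0.5524, 0.1301, 0.1131]
orientation: [-0.026, 0.029, -0.706, 0.707]
contact_force: [0.1, 0.2, -0.0]
finger_gap: 0.0006
```

play_rows(deltas=[[[0,0.01,0],0],[[0,0.017,0],0],[[0,0.023,0],0],[[0,0.028,0],0],[[0,0.028,0],0]])

```text
time: 2.65
tool_pos: [0.5552, 0.131, 0.0881]
orientation: [0.028, -0.026, 0.707, -0.706]
contact_force: [0.3, 0.6, 7.5]
finger_gap: 0.0005
```

play_rows(deltas=[[[0,0.003,0],0],[[0,0.005,0],0],[[0,0.007,0],0],[[0,0.007,0],0],[[0,0.007,0],0]])

```text
time: 3.07
tool_pos: [0.5554, 0.131, 0.0835]
orientation: [0.028, -0.026, 0.707, -0.707]
contact_force: [-10.4, -2.7, 35.9]
finger_gap: 0.0004
```

play_rows(deltas=[[[0,-0.012,0],0],[[0,-0.024,0],0],[[0,-0.032,0],0],[[0,-0.032,0],0],[[0,-0.032,0],0]])

```text
time: 3.48
tool_pos: [0.5544, 0.1306, 0.1129]
orientation: [0.028, -0.027, 0.707, -0.707]
contact_force: [-0.9, 0.0, -0.4]
finger_gap: 0.0004
```

play_rows(deltas=[[[0,0.012,0],0],[[0,0.02,0],0],[[0,0.026,0],0],[[0,0.031,0],0],[[0,0.031,0],0]])

```text
time: 3.9
tool_pos: [0.5551, 0.1309, 0.0832]
orientation: [-0.028, 0.027, -0.706, 0.707]
contact_force: [-13.4, -5.2, 54.5]
finger_gap: 0.0005
```

play_rows(deltas=[[[0,-0.012,0],0],[[0,-0.024,0],0],[[0,-0.031,0],0],[[0,-0.031,0],0],[[0,-0.031,0],0]])

```text
time: 4.32
tool_pos: [0.5538, 0.1305, 0.1117]
orientation: [-0.027, 0.028, -0.707, 0.707]
contact_force: [-0.8, -0.1, -0.2]
finger_gap: 0.0006
```

play_rows(deltas=[[[0,0.012,0],0],[[0,0.02,0],0],[[0,0.026,0],0],[[0,0.031,0],0],[[0,0.031,0],0]])

```text
time: 4.73
tool_pos: [0.5549, 0.1309, 0.0832]
orientation: [-0.028, 0.027, -0.706, 0.707]
contact_force: [-14.4, -5.5, 57.0]
finger_gap: 0.0005
```

play_rows(deltas=[[[0,-0.012,0],0],[[0,-0.024,0],0],[[0,-0.031,0],0],[[0,-0.031,0],0],[[0,-0.031,0],0]])

```text
time: 5.15
tool_pos: [0.5538, 0.1305, 0.1117]
orientation: [-0.027, 0.027, -0.707, 0.707]
contact_force: [-1.1, 0.2, -1.0]
finger_gap: 0.0003
```

Run:
```python
from h import *
a=optics.grab_frame('scene'); w=optics.grab_frame('wrist')
a=cv2.resize(a[160:310,290:460],None,fx=4,fy=4,interpolation=cv2.INTER_CUBIC)[:600]; cv2.imwrite('pics/s2.png',a[:,:,::-1]);
x,y,th=.5604,.0656,.0749
for h in(.078,.09,.102,.108):
    P=[x-.004*np.sin(th),y+.004*np.cos(th),h]; print(h,(proj('scene',P)-[290,160])*4)
Q=[x+.026*np.cos(th)-.004*np.sin(th),y+.004+.026*np.sin(th),.108]; print('post',(proj('scene',Q)-[290,160])*4)
```

```text
0.078 [[349.07785055 233.3703959 ]]
0.09 [[350.81094852 206.79064513]]
0.102 [[352.57026864 179.80873702]]
0.108 [[353.45994869 166.16411092]]
post [[295.26268214 145.03722322]]
```

View pics/s2.png

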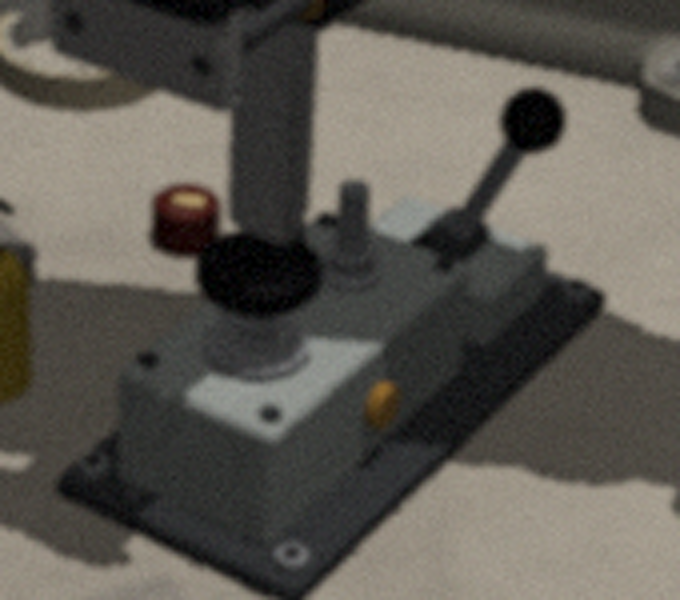

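The pin is up at crop (354,183), a height of about 100 mm (rise roughly 0.022 to 0.0235). I'll give it two more full strokes, pressing more gently.

play_rows(deltas=[[[0,0.012,0],0],[[0,0.02,0],0],[[0,0.026,0],0],[[0,0.03,0],0],[[0,0.03,0],0]])

```text
time: 5.67
tool_pos: [0.5549, 0.1309, 0.0835]
orientation: [-0.028, 0.027, -0.706, 0.707]
contact_force: [-8.1, -4.1, 37.6]
finger_gap: 0.0006
```

play_rows(deltas=[[[0,-0.012,0],0],[[0,-0.024,0],0],[[0,-0.03,0],0],[[0,-0.03,0],0],[[0,-0.03,0],0]])

```text
time: 6.08
tool_pos: [0.5538, 0.1305, 0.1118]
orientation: [-0.027, 0.027, -0.707, 0.707]
contact_force: [1.0, -0.5, -1.4]
finger_gap: 0.0005
```

play_rows(deltas=[[[0,0.012,0],0],[[0,0.02,0],0],[[0,0.026,0],0],[[0,0.03,0],0],[[0,0.03,0],0]])

```text
time: 6.5
tool_pos: [0.5548, 0.1308, 0.0835]
orientation: [-0.028, 0.027, -0.706, 0.707]
contact_force: [-8.7, -4.1, 41.0]
finger_gap: 0.0006
```

play_rows(deltas=[[[0,-0.02,0],0],[[0,-0.05,0],0],[[0,-0.08,0],0],[[0,-0.11,0],0],[[0,-0.11,0],0]])

```text
time: 6.92
tool_pos: [0.5561, 0.1314, 0.1963]
orientation: [0.029, -0.025, 0.707, -0.706]
contact_force: [0.1, 0.4, 0.3]
finger_gap: 0.0005
```

Run:
```python
from h import *
a=optics.grab_frame('scene')
a=cv2.resize(a[160:310,290:460],None,fx=4,fy=4,interpolation=cv2.INTER_CUBIC)[:600]; cv2.imwrite('pics/s3.png',a[:,:,::-1]);
```

```text
(no output)
```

View pics/s3.png

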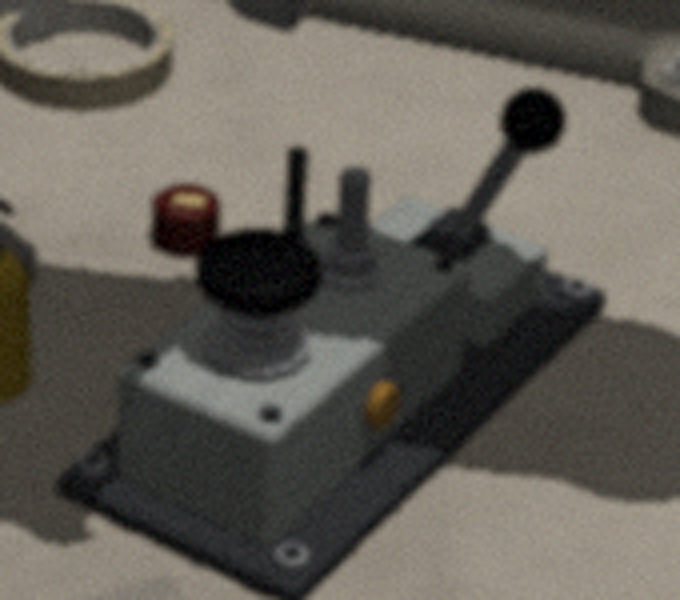

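Pin top is at crop (355,170) and post top at (298,150). That 20 px offset matches the 21 px predicted for "level", so the pin is out and the second stroke added nothing. Next is the lever: go in front of the ball at safe height, then descend.

play_rows(deltas=[[[0.02,0,0.035],0],[[0.04,0,0.07],0],[[0.06,0,0.105],0],[[0.081,0,0.14],0],[[0.081,0,0.14],0]])

```text
time: 7.38
tool_pos: [0.4801, -0.0221, 0.1902]
orientation: [-0.023, 0.026, -0.706, 0.707]
contact_force: [0.9, -0.7, 0.7]
finger_gap: 0.0004
```

play_rows(deltas=[[[0,0.03,0],0],[[0,0.06,0],0],[[0,0.085,0],0],[[0,0.101,0],0],[[0,0.101,0],0]])

```text
time: 7.8
tool_pos: [0.481, -0.0152, 0.0869]
orientation: [0.025, -0.03, 0.707, -0.706]
contact_force: [-1.2, -0.2, -0.1]
finger_gap: 0.0008
```

Run:
```python
from h import *
p,T=tool(); th=.0749
print(p,R.from_euler('z',-th).as_matrix()@(p-[.5604,.0656,0]),T.round(3).tolist())
c=R.from_euler('z',th).as_matrix()
for x in(.019,.023): print(x,T.T@(c@[x,-.075,.095]+[.5604,.0656,0]-p))
a=optics.grab_frame('top'); cv2.imwrite('pics/t4.png',cv2.resize(a[180:320,270:490],None,fx=3,fy=3)[:,:,::-1])
```

```text
[ 0.48096148 -0.01522866  0.08689252] [-0.0852642  -0.07465765  0.08689252] [[-0.997, -0.007, 0.077], [-0.077, 0.0, -0.997], [0.007, -1.0, -0.001]]
0.019 [-0.10420086 -0.00887128  0.00059379]
0.023 [-0.10820075 -0.00890058  0.00060371]
```

View pics/t4.png

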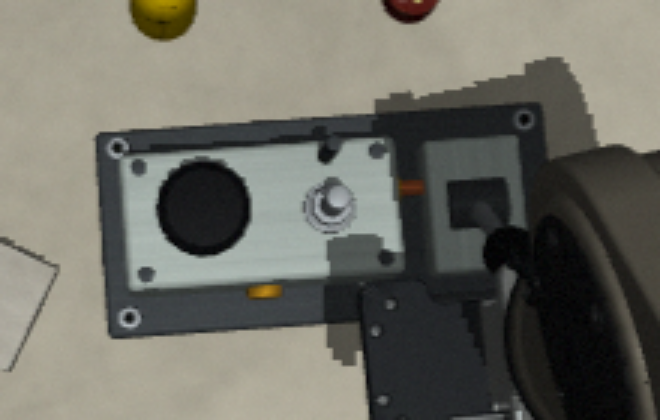

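The lever is still leaning to the front (ball at crop (508,247)) and the fingers are clear in front of it. Raise about 9 mm, then push.

play_rows(deltas=[[[-0.01,-0.009,0],0],[[-0.025,-0.009,0],0],[[-0.04,-0.009,0],0],[[-0.055,-0.009,0],0],[[-0.065,-0.009,0],0]])

```text
time: 8.27
tool_pos: [0.5503, -0.0099, 0.1012]
orientation: [0.028, -0.027, 0.707, -0.707]
contact_force: [-1.0, -0.0, 0.5]
finger_gap: 0.0003
```

play_rows(deltas=[[[-0.01,0,0],0],[[-0.02,0,0],0],[[-0.03,0,0],0],[[-0.036,0,0],0],[[-0.036,0,0],0]])

```text
time: 8.68
tool_pos: [0.5812, -0.0077, 0.0995]
orientation: [-0.024, 0.03, -0.706, 0.707]
contact_force: [-22.5, -0.0, 8.7]
finger_gap: 0.0004
```

play_rows(deltas=[[[0.02,0,0],0],[[0.05,0,0],0],[[0.08,0,0],0],[[0.1,0,0],0],[[0.1,0,0],0]])

```text
time: 9.1
tool_pos: [0.4819, -0.0157, 0.1005]
orientation: [-0.027, 0.028, -0.706, 0.707]
contact_force: [0.5, 0.5, 0.1]
finger_gap: 0.0003
```

play_rows(deltas=[[[0,-0.03,0],0],[[0,-0.06,0],0],[[0,-0.09,0],0],[[0,-0.1,0.0],0],[[0,-0.1,0],0]])

```text
time: 9.52
tool_pos: [0.4874, -0.0149, 0.2034]
orientation: [-0.029, 0.025, -0.706, 0.707]
contact_force: [-0.1, 0.3, -0.8]
finger_gap: 0.0004
```

Run:
```python
from h import *
a=optics.grab_frame('scene')
a=cv2.resize(a[160:310,270:460],None,fx=4,fy=4,interpolation=cv2.INTER_CUBIC)[:600]; cv2.imwrite('pics/s5.png',a[:,:,::-1])
th=.0749;c=R.from_euler('z',th).as_matrix()
for q in(.85,.93,1.0): print(q,(proj('scene',c@[.08*np.sin(q-.5),-.075,.032+.08*np.cos(q-.5)]+[.5604,.0656,0])-[270,160])*4)
print(r.observe()['tool_pos'],r.observe()['contact_force'])
```

```text
0.85 [[478.75317387  65.1513238 ]]
0.93 [[465.78077378  66.21151219]]
1.0 [[454.82923594  68.08338554]]
[ 0.48640525 -0.01506863  0.20154472] [-0.08022173 -0.28218847 -0.97427955]
```

View pics/s5.png

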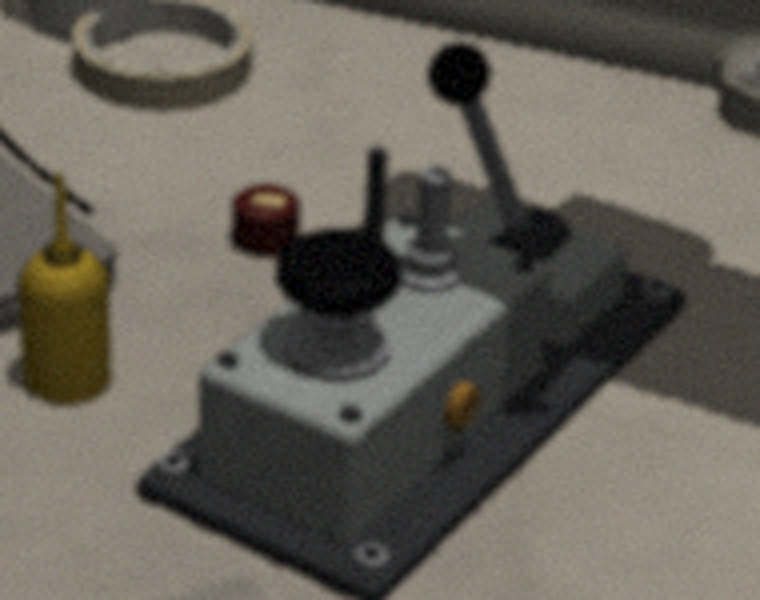

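The scene view shows the ball at crop (460,73), against a prediction of (455,68) at the stop. The pin is still level with the post, the knob is up, and the oiler and specimen are in place. The 22 N reaction at the end of the push confirms the hard stop.

```bash
python3 -c "
from h import *
print(r.sign_off())"
```

```text
the job is handed in; nothing more can be done
None
```

The pump is up to pressure, the shut-off lever is over against its far stop, and the job is handed in at about 9.6 s of the 45 s allowed.

- **Plunger:** I gave it five full strokes with the closed fingertips. Each went down to the hard stop at about 83.5 mm height, with 36–57 N straight down on the fingertips (wrist limit 120 N). Each time the fingers lifted clear of the knob so it could come right up.
- **Pin:** It was one step short after three strokes and level with the post after five, within about 1 px of the offset predicted for "fully out". I checked this before touching the lever.
- **Lever:** I pushed the ball to the back with the fingertips until it met about 22 N of resistance, then backed off and lifted clear.
- **Last checks:** The final scene picture shows the pin still out, the lever leaning to the back, and the oiler and specimen in place. The test plate was outside the final crop, but nothing went near it. The contact force was about zero.
- **Disagreement:** The ball's position in the last picture reads as about 0.97 rad, not 1.0. That is within the 2 mm calibration error, and I took the hard resistance as proof of the stop.

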